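# Sweep the dent barrels into the catch bay

### The job

Clear the three small dark steel dent barrels off the open bench (the pale scraps do not matter): sweep them along the bench top with your fingertips, through the open mouth of the low blue catch bay, until all three lie completely inside it. Only push them, gently: do not pinch them or pick them up. Leave the red felt block, the mouthpiece and the screwdriver where they are.

Things in the scene. Friction and masses are not known exactly. Their poses are not given: they have to be found in the camera images.
- barrel_a: a dark brown-grey steel dent barrel: a small solid barrel shape, 24 mm across and 26 mm high, about 80 g, loose, standing on end on the bench. Origin: centre of its lower end; z up along its axis.
- barrel_b: a dark brown-grey steel dent barrel: a small solid barrel shape, 24 mm across and 26 mm high, about 80 g, loose, standing on end on the bench. Origin: centre of its lower end; z up along its axis.
- barrel_c: a dark brown-grey steel dent barrel: a small solid barrel shape, 24 mm across and 26 mm high, about 80 g, loose, standing on end on the bench. Origin: centre of its lower end; z up along its axis.
- bay: low blue three-sided sheet-metal catch bay fixed to the bench, no floor; its open side (mouth) faces the robot, turned up to 0.35 rad. Inside 150 mm wide, 110 mm deep; walls 4 mm thick, 25 mm high; 14 mm wide foot outside. Origin: on the bench, middle of the mouth; x points into the bay, y left along the mouth. Side walls' inner faces y = +-75 mm, starting at x = 0; back wall x = 110 mm.
- felt_block: dark red felt-covered polishing block standing on its long narrow side at the left of the work, 17 x 51 x 45 mm (x, y, z of its frame), light, loose, easily toppled. Origin: centre of its underside, z up. To be left alone.
- mouthpiece: brass mouthpiece lying on its side to the right of the work, 85 mm long (along its own y), 27 mm across its cup, loose. Origin: middle of its underside. To be left alone.
- screwdriver: screwdriver with a red handle lying at the left of the work, pointing roughly away from or towards the robot; 160 mm long (along its own y), 21 mm thick, loose. Origin: middle of its underside. To be left alone.

How it is judged (in metres and radians):
At the end, for the whole second after the job is handed in: All three barrels lie at rest on the bench inside the bay: each barrel's centre is at least 11 mm past the mouth line and between the walls, and none sits on a wall (x of barrel_a in the frame of bay between 0.011 and 0.11 m and y of barrel_a in the frame of bay between -0.075 and 0.075 m and height (world z) of each of barrel_a, barrel_b, barrel_c below 0.03 m and linear speed of each of barrel_a, barrel_b, barrel_c below 0.02 m/s and x of barrel_b in the frame of bay between 0.011 and 0.11 m and y of barrel_b in the frame of bay between -0.075 and 0.075 m and x of barrel_c in the frame of bay between 0.011 and 0.11 m and y of barrel_c in the frame of bay between -0.075 and 0.075 m); the robot touches nothing.
It fails at once if a dent barrel is lifted off the bench (more than 35 mm) (height (world z) of any of barrel_a, barrel_b, barrel_c above 0.035 m).
It fails at once if a dent barrel is pinched or jammed hard (more than 20 N from the fingers) (contact force between the fingers and barrel_a above 20 N or contact force between the fingers and barrel_b above 20 N or contact force between the fingers and barrel_c above 20 N).
It fails at once if the red felt block, the mouthpiece or the screwdriver is moved by more than 20 mm (distance of any of felt_block, mouthpiece, screwdriver from where it was at the start of the episode above 0.02 m).
It fails at once if the red felt block is tipped over (angle between felt_block's own z axis and vertical above 0.35 rad).
It also fails if it takes over 64 s, if anything falls off the work surface, if the arm or the gripper's body presses on something with over 40 N, if the wrist force passes 120 N, or if a joint passes its speed limit or range.

### The arm

A 6-joint arm with a two-finger parallel gripper is mounted at the origin on a cart in front of the work surface, level with it; the furniture and walls round the work are solid. World frame = base frame: x ahead of the robot, y to its left, z up, the work surface at z = 0. Lengths are in m, angles in degrees, forces in N, time in s.
With the tool pointing down it reaches from about 0.4 to 0.825 m from the base axis. Payload 7 kg.
Tool frame: the origin (TCP) lies on the centre line of the jaws, within the pads' length; the fingertips stand 8 mm ahead of it and the grasp point (between the pads) lies 11 mm behind it; z points along the fingers, y is the line along which they close (so a half turn about z gives the same grasp; the last joint's range is limited). The gripper opens to 88 mm and grips with 3 to 60 N. Pads are 19 mm wide; open, the fingers measure 130 mm over their backs; the gripper's body (78 mm by 193 mm) begins 47 mm behind the grasp point.
Start: joints at [-54.769, 20.546, 0.682, 0, -70.136, -16.507], TCP at [0.217, -0.639, 0.235] pointing down, gripper open.
Joint ranges: [-176.03, 176.03], [-82.01, 121.73], [-58.28, 71.71], [-173.87, 95.51], [-174.79, -0.11], [-173.66, 173.66]. Speed limits (degrees/s): [136.94, 136.94, 172.46, 180, 180, 180].

### API

Orientations are given as [roll, pitch, yaw] about the fixed x, y, z axes, in that order (R = Rz(yaw) Ry(pitch) Rx(roll)).
In Python, from plant import ctrl, vision gives the robot as it stands. The module is installed in compiled form; this text tells all that it offers.
- The arm moves only by the tool move_arm, never from a script. Its argument "moves" is one flat list of numbers, 7 for each row, row after row: the finger opening in cm, from 0 to 8.76, then the shift along the tool's x, y, z in cm, then the turn, a rotation vector about the tool's x, y, z in rad. A call has 1 to 8 rows; each row shifts and turns the commanded pose from where the row before left it, along the tool's axes as they then stand; what a row does not reach is not made up. A row lasts 1/10 s, in which the tool goes at most 50 mm and 8.59 degrees, less where a joint would pass 70% of its speed; a pose out of reach is approached as far as the arm can. A call with a gripper value outside its range is refused whole. The fingers move at their own pace and stop on an object; the grip force is fixed at half the most. Time passes only in rows, so rows that do not move let the fingers close. It gives the time, the measured TCP pose, the force, the opening and the grip force at its end, in the units of the state.
- ctrl.get_obs(): the state, without advancing time (a new reading comes with each control period).
- vision.snapshot(name): name is "side" or "top"; returns (picture, depth): 384x512x3 uint8, red, green, blue; 384x512 float32, m along the optical axis (not along the pixel's ray), 0 where there is no reading.
- vision.camera_model(name): a dict with "vertical_fov" (degrees; the focal length in pixels is half the picture's height over the tangent of half this angle, whatever the lens; pixels are square), "cx", "cy" (the principal point, pixels), "D" ([k1, k2, p1, p2, k3] as OpenCV has them; the pictures are not rectified), "cam_to_world" (4x4, takes a point from camera to world coordinates). Camera axes: x right, y down, z forward; pixel columns grow to the right and rows downward; lengths in m; the calibration is good to about 2 mm. A picture is of the moment at which its call begins. camera_model takes no time and is no camera call.
- ctrl.close_job(): hands the job in; it is judged then, once.
The state is a dict: "clock": time; "joint_pos": joint angles; "qvel": joint speeds; "tau": joint torques, N m; "tool_pos": TCP position; "orientation": TCP orientation; "force": force on the tool from outside, world axes, zero at the start; "moment": the same for the moment, N m; "opening": finger opening in m; "gripper_force": force on a finger pad.
Only numpy, scipy, OpenCV 4.12 (cv2) and the standard library are available. Lean on these libraries where they do the work, as an engineer would, in place of code of your own. Each camera call takes 0.05 s, during which the arm holds its last target. There are 200 camera calls.

## Working session

There is one attempt and no reset: what is moved stays moved. The work goes in short steps, Python scripts to look and compute and a tool call to move; the robot and the scene stay as the last step left them, time stands still between calls to the robot, and variables do not carry over. Pictures are saved under pics/ and viewed, at most 10 in all, crops included, and the job is handed in when it is done.

Besides the shell and the picture viewer there is one more tool, called after "Request:" as name(argument=value, ...), one argument or row to a line, values as JSON. move_arm: Moves the arm, as the interface text tells. Its arguments: {"type":"object","properties":{"moves":{"type":"array"}},"required":["moves"]}

```bash
mkdir -p pics; cat > h.py <<'E'
import numpy as np,cv2
from plant import ctrl,vision
def snap(n,f=None):
    p,d=vision.snapshot(n)
    if f: cv2.imwrite('pics/'+f,cv2.cvtColor(p,cv2.COLOR_RGB2BGR))
    return p,d
def rays(n,uv):
    m=vision.camera_model(n);f=192/np.tan(np.radians(m['vertical_fov'])/2)
    K=np.array([[f,0,m['cx']],[0,f,m['cy']],[0,0,1.]])
    q=cv2.undistortPoints(np.array(uv,float).reshape(-1,1,2),K,np.array(m['D'],float)).reshape(-1,2)
    T=np.array(m['cam_to_world']);r=np.c_[q,np.ones(len(q))]@T[:3,:3].T
    return T[:3,3],r
def plane(n,uv,z):
    o,r=rays(n,uv); return o+r*((z-o[2])/r[:,2])[:,None]
def world(n,uv,d):
    o,r=rays(n,uv); return o+r*np.array(d)[:,None]
E
python3 - <<'E'
from h import *
for n in('top','side'):
    p,d=snap(n,n+'0.png'); m=vision.camera_model(n); print(n,np.round(m['cam_to_world'],3).tolist(),m['vertical_fov'])
print(ctrl.get_obs())
E
```

```text
top [[-0.008, -0.987, 0.159, 0.358], [-1.0, 0.005, -0.019, -0.028], [0.018, -0.16, -0.987, 0.893], [0.0, 0.0, 0.0, 1.0]] 53.32615672043003
side [[0.917, 0.218, -0.333, 0.85], [0.398, -0.499, 0.77, -0.868], [0.001, -0.839, -0.544, 0.62], [0.0, 0.0, 0.0, 1.0]] 42.84740613424287
{'clock': 0.1, 'joint_pos': array([-5.47686218e+01,  2.05873616e+01,  6.39012177e-01, -1.81282406e-02,
       -7.01333170e+01, -1.65079784e+01]), 'qvel': array([-0.0498181 , -0.04401111,  0.05914954, -0.02602222, -0.14834764,
       -0.00782458]), 'tau': array([ 5.68022206e-04, -5.84162271e+01,  2.93749756e+01,  7.01553047e+00,
        1.01895348e-02, -8.87190754e-05]), 'tool_pos': array([ 0.21653632, -0.63889059,  0.23371469]), 'orientation': array([ 1.79916857e+02, -6.86752446e-03, -1.61282768e+02]), 'force': array([-0.00820851, -0.07073939, -0.25640631]), 'moment': array([-0.00074568, -0.00222252,  0.01781868]), 'gripper_force': 0.0, 'opening': 0.08765719540370044}
```

View pics/top0.png

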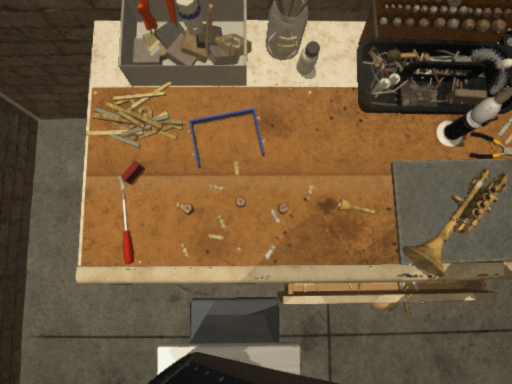

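View pics/side0.png

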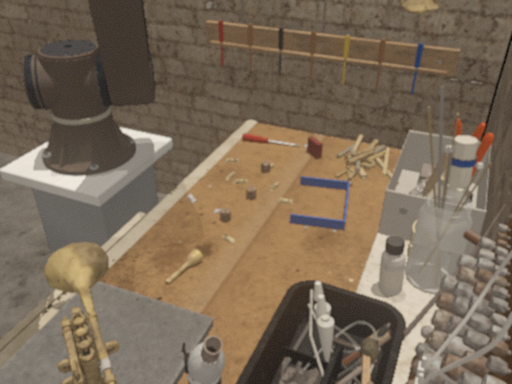

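The top view shows three barrels near (187,209), (241,202) and (283,208). The bay has its mouth ends at (199,166) and (263,155) and its back at (191,122) and (254,111). The felt block is at (132,172), the screwdriver at x≈126 and the mouthpiece at (355,207). The side view agrees. Next I'll measure the positions.

```bash
python3 - <<'E'
from h import *
p,d=snap('top')
for u,v in[(187,209),(241,202),(283,208)]:
    print('patch',u,v,world('top',[(u,v)],[d[v,u]]).round(3))
# height map: barrel tops
vv,uu=np.mgrid[90:290,85:395]; dd=d[90:290,85:395]
W=world('top',np.c_[uu.ravel(),vv.ravel()],dd.ravel()).reshape(*dd.shape,3)
hm=((W[...,2]>0.014)&(dd>0)).astype(np.uint8)
n,l,s,c=cv2.connectedComponentsWithStats(hm)
for i in range(1,n):
    if s[i,4]>15: 
        w=W[l==i]; t=w[w[:,2]>np.percentile(w[:,2],50)-.002]; print((c[i]+[85,90]).round(1),s[i,4],'mean',w.mean(0).round(4),'min',w.min(0).round(3),'max',w.max(0).round(3))
# blue bay
hsv=cv2.cvtColor(p,cv2.COLOR_RGB2HSV)
m=cv2.inRange(hsv,(100,90,50),(130,255,255)); m[:100]=0;m[180:]=0;m[:,:185]=0;m[:,275:]=0
ys,xs=np.nonzero(m); q=plane('top',np.c_[xs,ys],0.025)[:,:2].astype(np.float32)
r=cv2.minAreaRect(q);print(r,cv2.boxPoints(r).round(4))
cv2.imwrite('pics/c.png',cv2.cvtColor(cv2.resize(p[95:245,110:310],(800,600),interpolation=cv2.INTER_CUBIC),cv2.COLOR_RGB2BGR))
E
```

```text
patch 187 209 [[0.455 0.095 0.025]]
patch 241 202 [[ 0.47  -0.028  0.026]]
patch 283 208 [[ 0.456 -0.124  0.027]]
[132.4 118. ] 2276 mean [0.6725 0.2283 0.0269] min [0.601 0.11  0.014] max [0.746 0.338 0.044]
[374.  104.5] 417 mean [ 0.6932 -0.3387  0.0574] min [ 0.672 -0.402  0.014] max [ 0.723 -0.298  0.079]
[380.2  91.8] 76 mean [ 0.7251 -0.3557  0.0568] min [ 0.707 -0.404  0.018] max [ 0.745 -0.327  0.086]
[224.2 125.9] 385 mean [0.6531 0.0109 0.023 ] min [ 0.557 -0.08   0.014] max [0.694 0.095 0.029]
[131.  172.2] 246 mean [0.5388 0.2226 0.0382] min [0.518 0.204 0.014] max [0.564 0.257 0.048]
[393.5 170.8] 42 mean [ 0.5439 -0.3899  0.0168] min [ 0.51  -0.393  0.014] max [ 0.568 -0.387  0.021]
[236.6 169. ] 21 mean [ 0.55   -0.0178  0.0156] min [ 0.54  -0.024  0.014] max [ 0.562 -0.014  0.018]
[213.9 185.6] 21 mean [0.5106 0.0351 0.0158] min [0.505 0.025 0.014] max [0.515 0.044 0.019]
[240.5 201. ] 82 mean [ 0.4729 -0.0266  0.0257] min [ 0.462 -0.037  0.014] max [ 0.485 -0.016  0.031]
[346.  205.3] 118 mean [ 0.4618 -0.2706  0.0212] min [ 0.452 -0.301  0.014] max [ 0.477 -0.255  0.029]
[186.1 207.3] 102 mean [0.4594 0.0975 0.0235] min [0.447 0.084 0.014] max [0.47 0.12 0.03]
[282.7 207.5] 83 mean [ 0.4572 -0.1231  0.0253] min [ 0.447 -0.133  0.015] max [ 0.468 -0.113  0.03 ]
[221.7 220.8] 36 mean [0.4288 0.0166 0.0155] min [0.414 0.009 0.014] max [0.442 0.025 0.017]
[126.6 247.7] 232 mean [0.3687 0.2316 0.0183] min [0.334 0.221 0.014] max [0.411 0.242 0.023]
[270.5 251. ] 33 mean [ 0.3593 -0.0943  0.0155] min [ 0.348 -0.105  0.014] max [ 0.37  -0.084  0.018]
((0.6270280480384827, 0.00670836865901947), (0.11044443398714066, 0.15556856989860535), 11.30009937286377) [[ 0.5576  0.0722]
 [ 0.5881 -0.0804]
 [ 0.6964 -0.0587]
 [ 0.6659  0.0938]]
```

View pics/c.png

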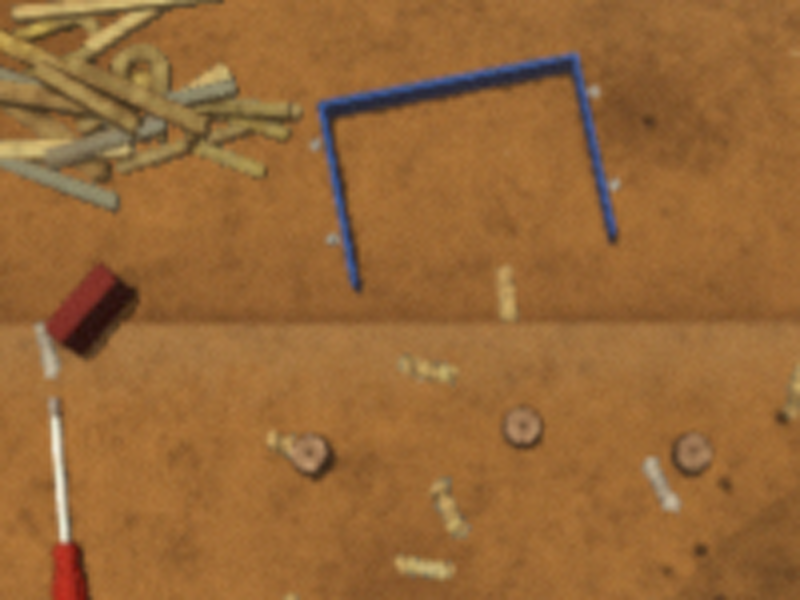

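Request:
move_arm(
  moves=[1.0,-2.9,3.6,0,0,0,0,1.0,-2.9,3.6,0,0,0,0,1.0,-2.9,3.6,0,0,0,0,1.0,-2.9,3.6,0,0,0,0,1.0,-2.9,3.6,0,0,0,0,1.0,-2.9,3.6,0,0,0,0,1.0,-2.9,3.6,0,0,0,0,1.0,-2.9,3.6,0,0,0,0],
)

```text
clock: 0.95
tool_pos: [0.344, -0.2903, 0.2346]
orientation: [-180.0, 0.0, -161.3]
force: [1.5, 0.9, -0.0]
opening: 0.0291
gripper_force: 0.0
```

Request:
move_arm(
  moves=[1.0,-2.9,3.6,0,0,0,0,1.0,-2.9,3.6,0,0,0,0,1.0,-2.9,3.6,0,0,0,0,1.0,-2.9,3.6,0,0,0,0,1.0,-2.9,3.6,0,0,0,0,1.0,-2.9,3.5,0,0,0,0,1.0,0,0,0,0,0,0.07,1.0,0,0,0,0,0,0.06],
)

```text
clock: 1.75
tool_pos: [0.4399, -0.031, 0.2343]
orientation: [180.0, -0.0, -168.7]
force: [0.2, -1.4, -0.9]
opening: 0.0099
gripper_force: 0.0
```

```bash
cat > go.py <<'E'
# go.py x y z yaw : tool-axes shift (cm) and turn (rad) to target
import sys; from h import *
x,y,z,w=map(float,sys.argv[1:5]);s=ctrl.get_obs();p=s['tool_pos'];c=s['orientation']
a=np.radians(c[2]);dx,dy=x-p[0],y-p[1]
print('at',p.round(4),c.round(1),'t',s['clock'],'open',round(s['opening'],4),'F',s['force'].round(1))
print('shift cm',round(100*(dx*np.cos(a)+dy*np.sin(a)),2),round(100*(dx*np.sin(a)-dy*np.cos(a)),2),round(100*(p[2]-z),2),'turn',round(np.radians((c[2]-w+180)%360-180),3))
E
python3 - <<'E'
from h import *
print(plane('top',[(188,208.5),(240.6,201.6),(283,208.2)],.026).round(4))
E
python3 go.py .438 -.035 .016 -168
```

```text
[[ 0.4563  0.0929  0.026 ]
 [ 0.4714 -0.0269  0.026 ]
 [ 0.4557 -0.1237  0.026 ]]
at [ 0.4399 -0.031   0.2343] [ 180.    -0.  -168.7] t 1.75 open 0.0099 F [ 0.2 -1.4 -0.9]
shift cm 0.26 -0.36 21.83 turn -0.012
```

Request:
move_arm(
  moves=[1.0,0.3,-0.4,4.4,0,0,0,1.0,0,0,4.6,0,0,0,1.0,0,0,4.6,0,0,0,1.0,0,0,4.2,0,0,0,1.0,0,0,3.0,0,0,0,1.0,0,0,1.0,0,0,0,1.0,0,0,0,0,0,0,1.0,-0.4,0,0,0,0,0],
)

```text
clock: 2.55
tool_pos: [0.442, -0.0361, 0.0176]
orientation: [180.0, 0.0, -168.7]
force: [-0.5, -0.3, 0.7]
opening: 0.0098
gripper_force: 0.0
```

Request:
move_arm(
  moves=[1.0,-0.4,0,0,0,0,0,1.0,-0.4,0,0,0,0,0,1.0,-0.4,0,0,0,0,0,1.0,-0.5,0,0,0,0,0,1.0,-0.7,0,0,0,0,0,1.0,-0.8,0,0,0,0,0,1.0,-0.8,0,0,0,0,0,1.0,-0.5,0,0,0,0,0],
)

```text
clock: 3.35
tool_pos: [0.4866, -0.0273, 0.0165]
orientation: [-180.0, 0.0, -168.7]
force: [-0.8, -0.6, 0.7]
opening: 0.0099
gripper_force: 0.4
```

```bash
python3 -c "
from h import *
snap('side','s1.png')"; python3 go.py .632 .008 .016 -168.7
```

```text
at [ 0.4872 -0.0271  0.0165] [-180.     0.  -168.7] t 3.4 open 0.0101 F [ 1.3  0.5 -0.1]
shift cm -14.89 0.61 0.05 turn -0.0
```

View pics/s1.png

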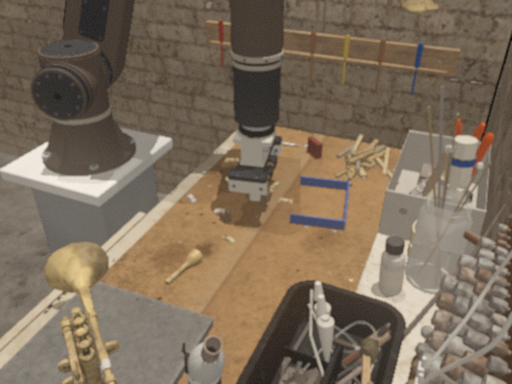

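Request:
move_arm(
  moves=[1.0,-0.4,0,0,0,0,0,1.0,-0.7,0,0,0,0,0,1.0,-1.0,0,0,0,0,0,1.0,-1.0,0,0,0,0,0,1.0,-1.0,0,0,0,0,0,1.0,-1.0,0,0,0,0,0,1.0,-1.0,0,0,0,0,0,1.0,-1.0,0,0,0,0,0],
)

```text
clock: 4.2
tool_pos: [0.5561, -0.0134, 0.0165]
orientation: [-180.0, -0.0, -168.7]
force: [-0.6, -0.8, 0.2]
opening: 0.01
gripper_force: 0.2
```

Request:
move_arm(
  moves=[1.0,-1.0,0,0,0,0,0,1.0,-1.0,0,0,0,0,0,1.0,-1.0,0,0,0,0,0,1.0,-1.0,0,0,0,0,0,1.0,-1.0,0,0,0,0,0,1.0,-1.0,0,0,0,0,0,1.0,-0.8,0,0,0,0,0,1.0,-0.4,0,0,0,0,0],
)

```text
clock: 5.0
tool_pos: [0.6267, 0.0007, 0.0165]
orientation: [-180.0, 0.0, -168.7]
force: [-1.5, -0.3, 0.6]
opening: 0.01
gripper_force: 0.3
```

Request:
move_arm(
  moves=[1.0,0.2,0,0,0,0,0,1.0,1.0,0,0,0,0,0,1.0,1.5,0,-1.0,0,0,0,1.0,1.0,0,-3.0,0,0,0,1.0,0,0,-4.5,0,0,0,1.0,2,0,-1.5,0,0,0,1.0,4,0,0,0,0,0,1.0,4,0,0,0,0,0],
)

```text
clock: 5.8
tool_pos: [0.4895, -0.0267, 0.1169]
orientation: [180.0, 0.1, -168.7]
force: [-0.4, 0.6, 0.5]
opening: 0.0099
gripper_force: 0.0
```

```bash
cat > find.py <<'E'
import sys; from h import *
p,d=snap('top',sys.argv[1])
vv,uu=np.mgrid[110:235,165:310]; dd=d[110:235,165:310]
W=world('top',np.c_[uu.ravel(),vv.ravel()],dd.ravel()).reshape(*dd.shape,3)
k=((W[...,2]>.018)&(W[...,2]<.05)&(dd>0)).astype(np.uint8)
b=cv2.inRange(cv2.cvtColor(p,cv2.COLOR_RGB2HSV),(100,80,30),(130,255,255))[110:235,165:310]
k[cv2.dilate(b,np.ones((3,3)))>0]=0
n,l,s,c=cv2.connectedComponentsWithStats(k)
for i in range(1,n):
    if 25<s[i,4]<200:
        w=plane('top',[c[i]+[165,110]],.026)[0]; r=w[:2]-[.573,-.004]; a=np.radians(11.3)
        print((c[i]+[165,110]).round(1),s[i,4],'world',w[:2].round(4),'bay',round(r@[np.cos(a),np.sin(a)],3),round(r@[-np.sin(a),np.cos(a)],3))
E
python3 find.py t2.png; python3 go.py .433 -.147 .016 -140
```

```text
[186.9 207.8] 74 world [0.458  0.0953] bay -0.093 0.12
[282.9 207.4] 76 world [ 0.4574 -0.1234] bay -0.137 -0.094
at [ 0.4821 -0.0285  0.1158] [ 179.9   -0.2 -168.9] t 5.85 open 0.0102 F [-10.7  -2.6  -4. ]
shift cm 7.1 -10.68 9.98 turn -0.504
```

View pics/t2.png

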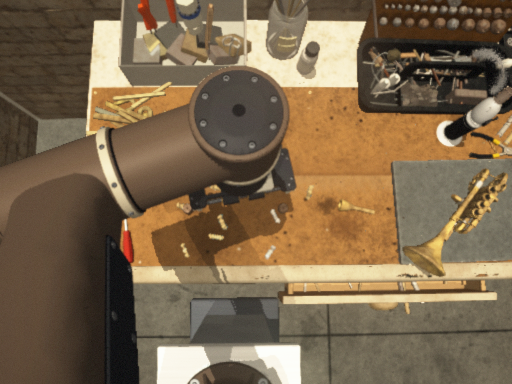

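Request:
move_arm(
  moves=[1.0,2.4,-3.5,0,0,0,0,1.0,2.4,-3.6,0,0,0,0,1.0,2.4,-3.6,0,0,0,0,1.0,0,0,0,0,0,-0.126,1.0,0,0,0,0,0,-0.126,1.0,0,0,0,0,0,-0.126,1.0,0,0,0,0,0,-0.126,1.0,0,0,0,0,0,0],
)

```text
clock: 6.65
tool_pos: [0.4407, -0.1454, 0.1165]
orientation: [180.0, 0.0, -139.8]
force: [0.9, 0.7, -0.1]
opening: 0.0103
gripper_force: 0.0
```

```bash
python3 find.py t3.png;  python3 go.py .429 -.1466 .016 -140; python3 - <<'E'
from h import *
p,d=snap('side')
cv2.imwrite('pics/s3.png',cv2.cvtColor(cv2.resize(p[130:255,210:370],(800,600),interpolation=cv2.INTER_CUBIC),cv2.COLOR_RGB2BGR))
E
```

```text
[171.6 120.4] 102 world [0.6659 0.1354] bay 0.118 0.118
[226.8 129.2] 73 world [0.6437 0.0048] bay 0.071 -0.005
at [ 0.4409 -0.1454  0.1166] [ 180.    0. -140.] t 6.7 open 0.0101 F [ 0.2  0.  -0.9]
shift cm 0.99 0.67 10.06 turn -0.0
```

View pics/s3.png

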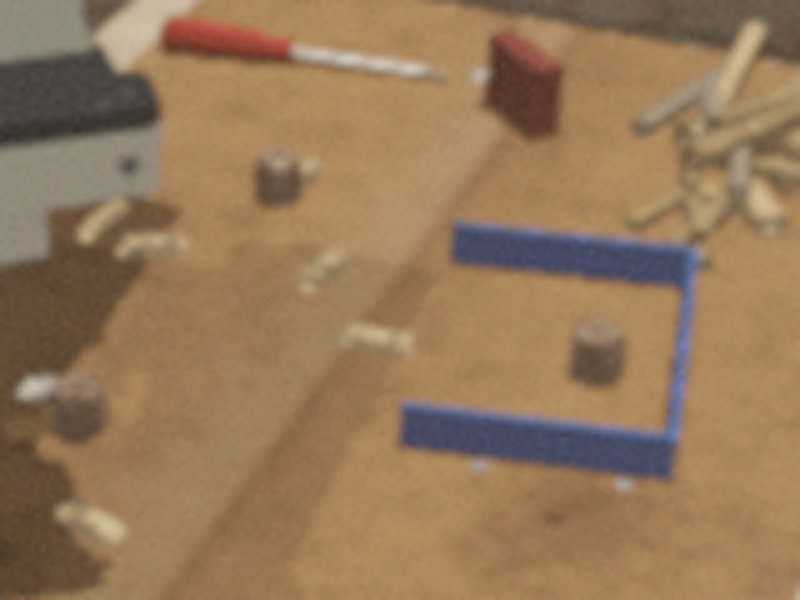

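The barrel from the middle is standing inside the bay, at crop (598,350). The left one is at (277,175) and the right one at (78,405), and the block and screwdriver haven't moved. Now the right barrel.

Request:
move_arm(
  moves=[1.0,1.0,0.7,1.0,0,0,0,1.0,0,0,3.5,0,0,0,1.0,0,0,3.5,0,0,0,1.0,0,0,1.5,0,0,0,1.0,0,0,0.5,0,0,0,1.0,-0.4,0,0,0,0,0,1.0,-0.4,0,0,0,0,0,1.0,-0.4,0,0,0,0,0],
)

```text
clock: 7.55
tool_pos: [0.4401, -0.1383, 0.0176]
orientation: [-179.9, 0.1, -139.9]
force: [0.3, -0.1, -1.1]
opening: 0.01
gripper_force: 0.0
```

Request:
move_arm(
  moves=[1.0,-0.4,0,0,0,0,0,1.0,-0.4,0,0,0,0,0,1.0,-0.6,0,0,0,0,0,1.0,-0.8,0,0,0,0,0,1.0,-1.0,0,0,0,0,0,1.0,-1.0,0,0,0,0,0,1.0,-1.0,0,0,0,0,0,1.0,-1.0,0,0,0,0,0],
)

```text
clock: 8.35
tool_pos: [0.4869, -0.098, 0.0165]
orientation: [180.0, -0.0, -139.8]
force: [-1.0, -1.2, 0.7]
opening: 0.0101
gripper_force: 0.4
```

```bash
python3 go.py .537 -.0555 .016 -140
```

```text
at [ 0.4869 -0.098   0.0165] [ 180.    -0.  -139.8] t 8.35 open 0.0101 F [-1.  -1.2  0.7]
shift cm -6.57 0.02 0.05 turn 0.003
```

Request:
move_arm(
  moves=[1.0,-1.0,0,0,0,0,0,1.0,-1.0,0,0,0,0,0,1.0,-1.0,0,0,0,0,0,1.0,-1.0,0,0,0,0,0,1.0,-1.0,0,0,0,0,0,1.0,-0.7,0,0,0,0,0,1.0,-0.3,0,0,0,0,0,1.0,0,0,0,0,0,0],
)

```text
clock: 9.15
tool_pos: [0.5323, -0.0597, 0.0165]
orientation: [-180.0, 0.0, -139.8]
force: [-0.1, -0.8, 0.2]
opening: 0.0103
gripper_force: 0.0
```

Request:
move_arm(
  moves=[1.0,0.5,0,0,0,0,0,1.0,1.5,0,0,0,0,0,1.0,1.5,0,0,0,0,0,1.0,0,0,0,0,0,0.126,1.0,0,0,0,0,0,0.126,1.0,0,0,0,0,0,0.126,1.0,0,0,0,0,0,0.126,1.0,0,0,0,0,0,0],
)

```text
clock: 9.95
tool_pos: [0.5041, -0.0835, 0.0167]
orientation: [180.0, -0.0, -168.9]
force: [0.7, -1.0, -0.2]
opening: 0.01
gripper_force: 0.0
```

```bash
python3 go.py .515 -.052 .016 -168.7; python3 find.py t4.png; python3 - <<'E'
from h import *
p,d=snap('side')
cv2.imwrite('pics/s4.png',cv2.cvtColor(cv2.resize(p[130:255,210:370],(800,600),interpolation=cv2.INTER_CUBIC),cv2.COLOR_RGB2BGR))
E
```

```text
at [ 0.5041 -0.0835  0.0167] [ 180.    -0.  -168.9] t 9.95 open 0.01 F [ 0.7 -1.  -0.2]
shift cm -1.68 2.88 0.07 turn -0.003
[171.6 120.7] 99 world [0.6653 0.1354] bay 0.118 0.119
[187.4 207.6] 82 world [0.4583 0.0943] bay -0.093 0.119
```

View pics/s4.png

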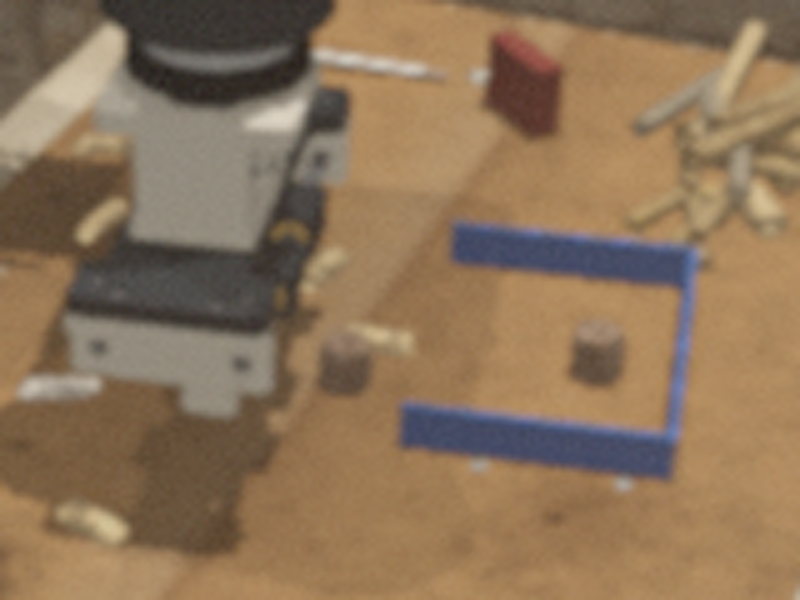

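```bash
python3 -c "
from h import *
print(plane('side',[(279.2,205.4),(329.6,202.9)],.013).round(4))"
```

```text
[[ 0.5479 -0.0476  0.013 ]
 [ 0.6455  0.0054  0.013 ]]
```

Right barrel at bay (-0.033, -0.038). I'll line up behind it and push straight in.

Request:
move_arm(
  moves=[1.0,0,1.4,0,0,0,0,1.0,0,1.5,0,0,0,0,1.0,-0.8,0,0,0,0,0,1.0,-0.8,0,0,0,0,0,1.0,-0.5,0,0,0,0,0,1.0,-0.4,0,0,0,0,0,1.0,-0.4,0,0,0,0,0,1.0,-0.4,0,0,0,0,0],
)

```text
clock: 10.85
tool_pos: [0.532, -0.048, 0.0164]
orientation: [180.0, -0.0, -168.7]
force: [-0.9, -0.1, -0.3]
opening: 0.0102
gripper_force: 0.2
```

Request:
move_arm(
  moves=[1.0,-0.6,0,0,0,0,0,1.0,-0.8,0,0,0,0,0,1.0,-1.0,0,0,0,0,0,1.0,-1.0,0,0,0,0,0,1.0,-1.0,0,0,0,0,0,1.0,-1.0,0,0,0,0,0,1.0,-1.0,0,0,0,0,0,1.0,-1.0,0,0,0,0,0],
)

```text
clock: 11.65
tool_pos: [0.6054, -0.033, 0.0165]
orientation: [-180.0, -0.0, -168.7]
force: [-1.8, -0.0, 0.5]
opening: 0.01
gripper_force: 0.2
```

Request:
move_arm(
  moves=[1.0,-0.4,0,0,0,0,0,1.0,0,0,0,0,0,0,1.0,0.4,0,0,0,0,0,1.0,2.0,0,0,0,0,0,1.0,1.0,0,-3.0,0,0,0,1.0,0,0,-4.0,0,0,0,1.0,2.0,0,-3.0,0,0,0,1.0,0,0,0,0,0,0],
)

```text
clock: 12.45
tool_pos: [0.5556, -0.0431, 0.121]
orientation: [180.0, 0.4, -168.7]
force: [0.8, 0.0, 0.5]
opening: 0.0098
gripper_force: 0.0
```

```bash
python3 find.py t5.png; python3 go.py .4315 .119 .016 137;python3 - <<'E'
from h import *
p,d=snap('side')
cv2.imwrite('pics/s5.png',cv2.cvtColor(cv2.resize(p[130:255,210:370],(800,600),interpolation=cv2.INTER_CUBIC),cv2.COLOR_RGB2BGR))
E
```

```text
[187.2 207.6] 80 world [0.4584 0.0947] bay -0.093 0.119
at [ 0.5555 -0.043   0.1191] [ 180.     0.3 -168.7] t 12.5 open 0.0101 F [-0.5  0.6 -0.1]
shift cm 8.99 18.31 10.31 turn 0.947
```

View pics/s5.png

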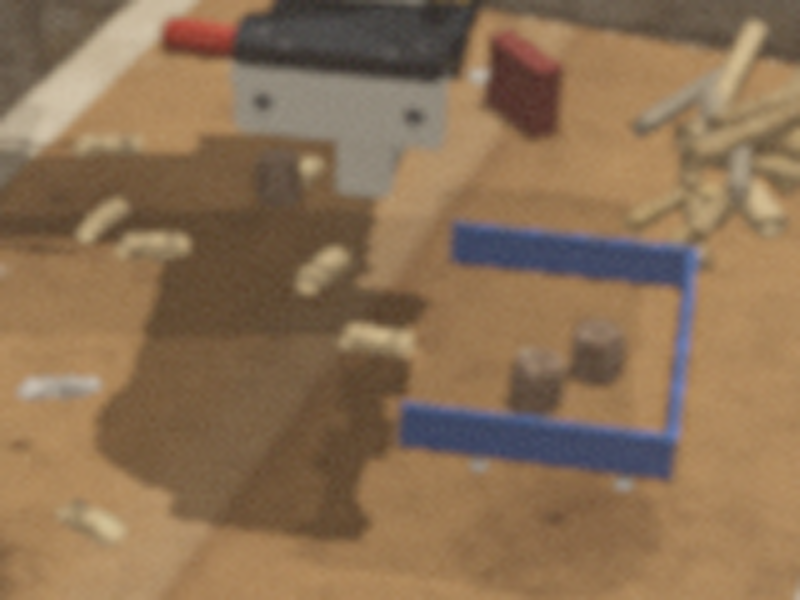

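Right barrel inside, at crop (537,378). Now the left one.

Request:
move_arm(
  moves=[1.0,1.8,3.7,0,0,0,0,1.0,1.8,3.7,0,0,0,0,1.0,1.8,3.7,0,0,0,0,1.0,1.8,3.6,0,0,0,0,1.0,1.8,3.6,0,0,0,0.135,1.0,0,0,0,0,0,0.135,1.0,0,0,0,0,0,0.135,1.0,0,0,0,0,0,0.135],
)

```text
clock: 13.35
tool_pos: [0.432, 0.1174, 0.1155]
orientation: [-179.9, -0.1, 160.5]
force: [-0.4, 0.3, 0.5]
opening: 0.0095
gripper_force: 0.0
```

Request:
move_arm(
  moves=[1.0,0,0,0,0,0,0.135,1.0,0,0,0,0,0,0.135,1.0,0,0,0,0,0,0.137,1.0,0,0,0,0,0,0],
)

```text
clock: 13.75
tool_pos: [0.4323, 0.1169, 0.1155]
orientation: [-179.9, -0.0, 137.5]
force: [-0.3, 0.3, -0.6]
opening: 0.0098
gripper_force: 0.0
```

```bash
python3 go.py .4305 .118 .016 137
```

```text
at [0.4323 0.1169 0.1155] [-179.9   -0.   137.5] t 13.75 open 0.0098 F [-0.3  0.3 -0.6]
shift cm 0.21 -0.04 9.95 turn 0.008
```

Request:
move_arm(
  moves=[1.0,0.2,0,3.0,0,0,0,1.0,0,0,3.5,0,0,0,1.0,0,0,2.5,0,0,0,1.0,0,0,0.9,0,0,0,1.0,0,0,0,0,0,0,1.0,-0.4,0,0,0,0,0,1.0,-0.4,0,0,0,0,0,1.0,-0.4,0,0,0,0,0],
)

```text
clock: 14.55
tool_pos: [0.4412, 0.1108, 0.0186]
orientation: [179.9, 0.0, 137.4]
force: [-0.9, 0.3, 0.1]
opening: 0.01
gripper_force: 0.0
```

Request:
move_arm(
  moves=[1.0,-0.4,0,0,0,0,0,1.0,-0.4,0,0,0,0,0,1.0,-0.6,0,0,0,0,0,1.0,-0.8,0,0,0,0,0,1.0,-1.0,0,0,0,0,0,1.0,-1.0,0,0,0,0,0,1.0,-1.0,0,0,0,0,0,1.0,-1.0,0,0,0,0,0],
)

```text
clock: 15.35
tool_pos: [0.4865, 0.0678, 0.0175]
orientation: [-180.0, -0.0, 137.4]
force: [0.1, 0.5, 0.9]
opening: 0.0099
gripper_force: 0.5
```

```bash
python3 go.py .5245 .0317 .016 137
```

```text
at [0.4865 0.0678 0.0175] [-180.    -0.   137.4] t 15.35 open 0.0099 F [0.1 0.5 0.9]
shift cm -5.24 -0.09 0.15 turn 0.007
```

Request:
move_arm(
  moves=[1.0,-1.0,0,0,0,0,0,1.0,-1.0,0,0,0,0,0,1.0,-1.0,0,0,0,0,0,1.0,-1.0,0,0,0,0,0,1.0,-0.6,0,0,0,0,0,1.0,-0.3,0,0,0,0,0,1.0,0,0,0,0,0,0,1.0,0.5,0,0,0,0,0],
)

```text
clock: 16.15
tool_pos: [0.5183, 0.0388, 0.0175]
orientation: [180.0, 0.0, 137.4]
force: [-0.4, -0.2, 0.4]
opening: 0.0101
gripper_force: 0.0
```

Request:
move_arm(
  moves=[1.0,2.0,0,0,0,0,0,1.0,2.5,0,0,0,0,-0.134,1.0,0,0,0,0,0,-0.134,1.0,0,0,0,0,0,-0.134,1.0,0,0,0,0,0,-0.134,1.0,0,0,0,0,0,-0.134,1.0,0,0,0,0,0,-0.134,1.0,0,0,0,0,0,-0.134],
)

```text
clock: 16.95
tool_pos: [0.4846, 0.0697, 0.0177]
orientation: [180.0, 0.0, -168.5]
force: [-0.1, -0.5, 0.5]
opening: 0.0103
gripper_force: 0.0
```

```bash
python3 find.py t6.png; python3 go.py .50 .0145 .016 -168.7;python3 - <<'E'
from h import *
p,d=snap('side')
cv2.imwrite('pics/s6.png',cv2.cvtColor(cv2.resize(p[130:255,210:370],(800,600),interpolation=cv2.INTER_CUBIC),cv2.COLOR_RGB2BGR))
E
```

```text
[226.8 129.3] 77 world [0.6434 0.0047] bay 0.071 -0.005
[240.9 136.3] 76 world [ 0.6261 -0.0283] bay 0.047 -0.034
at [0.4847 0.0697 0.0177] [ 180.    0. -168.] t 17.0 open 0.0102 F [ 0.2  0.5 -0.2]
shift cm -0.35 -5.71 0.17 turn 0.012
```

View pics/s6.png

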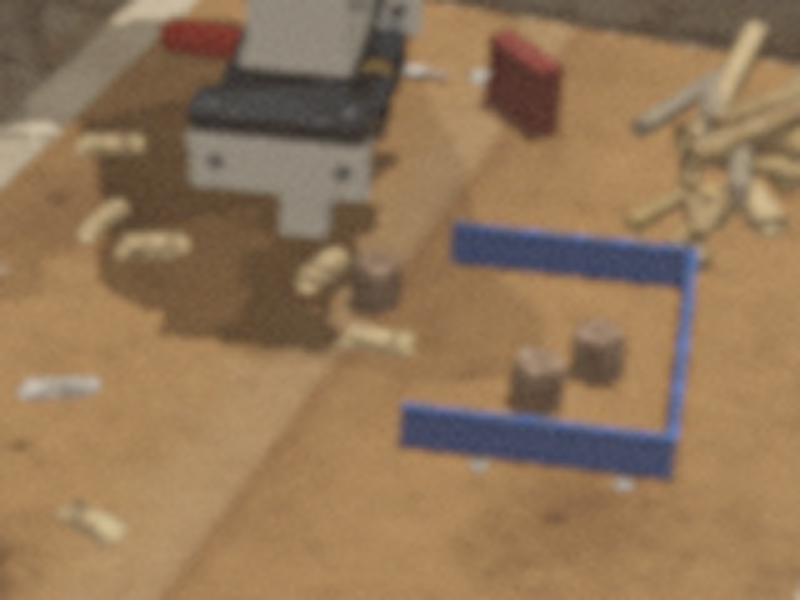

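```bash
python3 -c "
from h import *
w=plane('side',[(285,188.3)],.013)[0];print(w)
r=w[:2]-[.573,-.004];a=np.radians(11.3);print(r@[np.cos(a),np.sin(a)],r@[-np.sin(a),np.cos(a)])
"
```

```text
[0.53522786 0.02151638 0.013     ]
-0.032040080226608 0.03242304442816051
```

Request:
move_arm(
  moves=[1.0,0.3,-1.9,0.1,0,0,0.012,1.0,0,-1.9,0,0,0,0,1.0,0,-1.9,0,0,0,0,1.0,-0.3,0,0,0,0,0,1.0,-0.7,0,0,0,0,0,1.0,-0.5,0,0,0,0,0,1.0,-0.4,0,0,0,0,0,1.0,-0.4,0,0,0,0,0],
)

```text
clock: 17.85
tool_pos: [0.5158, 0.0175, 0.0165]
orientation: [180.0, -0.0, -169.5]
force: [0.9, -0.1, 0.8]
opening: 0.01
gripper_force: 0.0
```

Request:
move_arm(
  moves=[1.0,-0.4,0,0,0,0,0,1.0,-0.7,0,0,0,0,0,1.0,-1.0,0,0,0,0,0,1.0,-1.0,0,0,0,0,0,1.0,-1.0,0,0,0,0,0,1.0,-1.0,0,0,0,0,0,1.0,-1.0,0,0,0,0,0,1.0,-1.0,0,0,0,0,0],
)

```text
clock: 18.65
tool_pos: [0.586, 0.0298, 0.0165]
orientation: [-180.0, -0.0, -169.5]
force: [-1.6, -0.2, 0.8]
opening: 0.0104
gripper_force: 0.4
```

```bash
python3 go.py .5937 .0329 .016 -168.7
```

```text
at [0.586  0.0298 0.0165] [-180.    -0.  -169.5] t 18.65 open 0.0104 F [-1.6 -0.2  0.8]
shift cm -0.81 0.16 0.05 turn -0.014
```

Finish the push, withdraw, lift, and move aside to look.

Request:
move_arm(
  moves=[1.0,-0.6,0,0,0,0,0,1.0,0,0,0,0,0,0,1.0,0.4,0,0,0,0,0,1.0,2.0,0,0,0,0,0,1.0,2.0,0,-2.0,0,0,0,1.0,2.0,0,-4.0,0,0,0,1.0,3.0,0,-3.5,0,0,0,1.0,0,-4.0,-2.0,0,0,0],
)

```text
clock: 19.45
tool_pos: [0.5033, -0.0237, 0.1345]
orientation: [179.9, 0.2, -169.3]
force: [3.4, 0.4, 0.4]
opening: 0.0099
gripper_force: 0.0
```

Request:
move_arm(
  moves=[1.0,0,-4.0,0,0,0,0,1.0,0,-4.0,0,0,0,0,1.0,0,-4.0,0,0,0,0,1.0,0,-4.0,0,0,0,0,1.0,0,0,0,0,0,0,1.0,0,0,0,0,0,0],
)

```text
clock: 20.05
tool_pos: [0.5341, -0.1837, 0.1312]
orientation: [180.0, -0.0, -169.7]
force: [-0.6, 0.9, -1.6]
opening: 0.0099
gripper_force: 0.0
```

```bash
python3 find.py t7.png;  python3 - <<'E'
from h import *
p,d=snap('side')
cv2.imwrite('pics/s7.png',cv2.cvtColor(cv2.resize(p[130:255,210:370],(800,600),interpolation=cv2.INTER_CUBIC),cv2.COLOR_RGB2BGR))
E
```

```text
(no output)
```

View pics/s7.png

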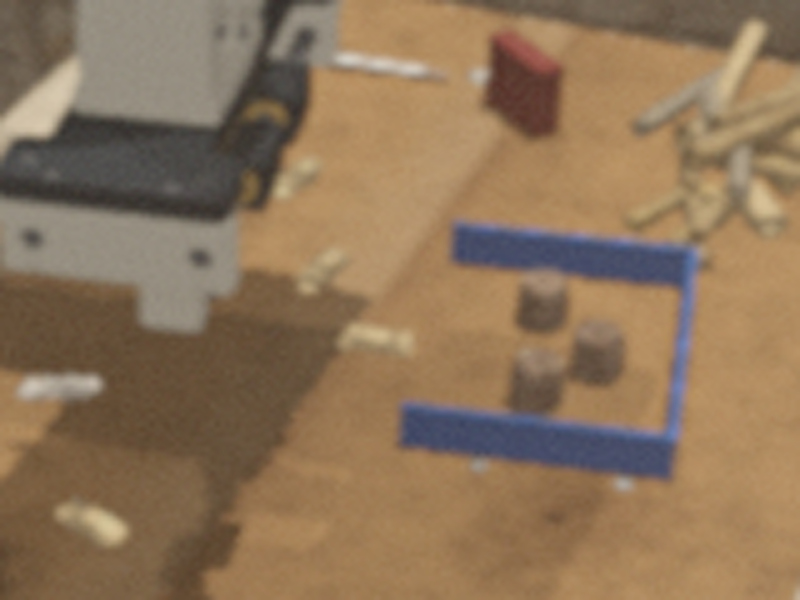

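All three barrels stand inside the bay, at crop (542,300), (598,350) and (537,378), well past the mouth. The block and screwdriver haven't moved and the gripper is clear.

```bash
python3 -c "
from h import *
print(ctrl.close_job())"
```

```text
the job is handed in; nothing more can be done
None
```

All three barrels were swept into the bay, standing about 45–70 mm past the mouth in the last camera view, and the job was handed in at about 20 s; the hand-in gave no verdict.

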